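# Load a block into a drilling fixture against its spring plunger

## Task

Load the drilling fixture. First, with the fixture still empty and the block left where it lies, push the spring plunger fully in with the gripper and let it come back out, to see that it runs freely; then bring the aluminium block, lay it flat on the base plate between the guide rails, end towards the plunger, and press it lengthways against the plunger until its end sits firmly on the end stop. Finish holding it there, still pressing with the gripper so that the spring cannot push it back; leave the bush, the screwdriver and the tin alone.

Things in the scene. Friction and masses are not known exactly. Their poses are not given: they have to be found in the camera images.
- jig: Fixed drilling fixture. Origin: centre of its underside, on the table; y is the pressing direction (to the end stop), x across. Base plate 120 (x) x 210 (y) x 10 thick. On it two guide rails along y, 10 wide, tops at z 20, inner faces at x -23 and +23, from y -45 to the stop at y +50; from y -45 to -77 they splay out as a funnel mouth. Bolt heads 6 high near its corners.
- stop: End stop of the fixture: fixed aluminium wall 70 wide (x), 25 thick, top 58 above the table. Same origin and axes as jig. Its flat stop face is at y +50 of the jig frame, facing -y; the plunger passes through it. Behind the wall a dark spring housing tube reaches to y +101.
- plunger (a joint): Travel of the spring plunger in m along the jig's +y: 0 = fully out (rests here), 0.013 = flush with the stop face (fully in). Round steel pin, 16 diameter, sticking 13 out of the stop face at x 0, axis 32 above the table. The spring takes 3 N to start and 7 N when fully in, and returns it when let go.
- plunger_face (a point): Centre of the plunger's flat free end (faces -y of the jig); at rest at y = +37, z = 32 of the jig frame. It moves with the plunger.
- home (a point): Fixed point on the fixture's base plate (jig frame x 0, y +15, z 10): where the origin of the block is when the block is pressed home. Axes as the jig's.
- block: Loose aluminium block, 40 (x) x 70 (y, its length) x 45 high, about 0.3 kg, a large dark bore and two small dark holes in its top. Origin: centre of its underside; z up. Either end may face the plunger. Fits between the rails with 3 to spare each side; grip it across its 40 width, above the rails.
- bush: Bystander: dark steel ring, 36 diameter, 35 high, with a 20 hole. Origin: centre of its underside.
- driver: Bystander: screwdriver with black handle lying on the table, about 200 long, its length along its x axis.
- tin: Bystander: plain round steel tin standing up, 64 diameter, 85 high. Origin: centre of its underside.
There are look-alikes about, which are no part of the job. Leave any orange look-alike of the jig alone. Several things have the shape of the block; the one meant has the colours described above.

How it is judged:
By the outcome, as a careful person would: the job done as asked, in the order asked, and still so for the second after the job is handed in, while the arm keeps its last pose, push and grip.
It also fails if it takes over 72 s, if anything falls off the work surface, if the arm or the gripper's body presses on something with over 40 N, if the wrist force passes 120 N, or if a joint passes its speed limit or range.

## Robot

A 7-joint arm with a two-finger parallel gripper is mounted at the origin on the work surface. World frame = base frame: x ahead of the robot, y to its left, z up, the work surface at z = 0. Lengths are in m, angles in rad, forces in N, time in s.
With the tool pointing down it reaches from about 0.425 to 0.95 m from the base axis. Payload 4.7 kg.
Tool frame: the origin (TCP) lies on the centre line of the jaws, within the pads' length; the fingertips stand robot.nose_length ahead of it and the grasp point (between the pads) lies 8 mm behind it (robot.nose_length is the distance from the TCP to the fingertips, in m); z points along the fingers, x is the direction in which the jaws open and shut, and the axes are right-handed (so a half turn about z gives the same grasp; the last joint's range is limited). The gripper opens to 85 mm and grips with 20 to 120 N. Pads are 22 mm wide; open, the fingers measure 114 mm over their backs; the gripper's body (76 mm by 85 mm) begins 54 mm behind the grasp point. The pads swing forward as they close: fully open they stand 13 mm farther back than shut.
Start: joints at [1.075, 0.469, -0.049, 1.532, 0.024, 1.141, -0.082], TCP at [0.304, -0.603, 0.242] pointing down, gripper open.
Joint ranges: [-2.59, 2.59], [-0.33, 1.99], [-1.39, 1.29], [0.1, 2.45], [-1.04, 4.18], [0.21, 1.99], [-2.66, 2.66]. Speed limits (rad/s): [2.57, 2.57, 3.14, 3.14, 3.14, 3.14, 3.14].

## Interface

Orientations are given as [roll, pitch, yaw] about the fixed x, y, z axes, in that order (R = Rz(yaw) Ry(pitch) Rx(roll)).
In Python, from plant import robot gives the robot as it stands. Calls block until the motion is done:
- robot.goto(position, orientation): joint-space move of the TCP to a pose.
- robot.move_straight(position, vel=0.15, attitude=None, contact_N=None): straight line of the TCP; attitude=None keeps the orientation; vel is the mean speed in m/s. With contact_N (N) it stops when the force on the tool has changed by that much, and returns True; else False.
- robot.move_joints(angles): joint-space move.
- robot.grip(opening, strength=None): opening from 0.0 (shut) to 1.0 (fully open); strength is the grip in N (None keeps the last); returns when the fingers have stopped.
- robot.sleep(seconds).
- robot.inverse_kinematics(position, orientation): joint angles nearest the present ones, or None.
- robot.sense(): the state.
- robot.grab_frame(name): name is "scene" or "top"; returns a dict with "image" (400x640x3 uint8, red, green, blue), "range_z" (400x640 float32, m along the optical axis (not along the pixel's ray), 0 where there is no reading), "fx", "fy", "cx", "cy" (pixels), "dist_coeffs" ([k1, k2, p1, p2, k3] as OpenCV has them; the pictures are not rectified), "R" (3x3) and "t" (3): a world point X has camera coordinates R X + t. Camera axes: x right, y down, z forward; pixel columns grow to the right and rows downward; lengths in m; the calibration is good to about 2 mm. A picture is of the moment at which its call begins.
A pose or a line that the arm cannot do raises robot.IKError and nothing moves.
- robot.close_job(): hands the job in, once; it reports no verdict.
The state is a dict: "t": time; "joint_pos": joint angles; "joint_velocities": joint speeds; "effort": joint torques, N m; "tcp_pos": TCP position; "tcp_rot": TCP orientation; "wrist_force": force on the tool from outside, world axes, zero at the start; "torque": the same for the moment, N m; "opening": opening from 0.0 (shut) to 1.0 (fully open).
Only numpy, scipy, OpenCV 4.12 (cv2) and the standard library are available. Lean on these libraries where they do the work, as an engineer would, in place of code of your own. Each camera call takes 0.05 s, during which the arm holds its last target.

## Working session

There is one attempt and no reset: what is moved stays moved. The work goes in short steps, each a Python script; the robot and the scene stay as the last script left them, time stands still between calls to the robot, and variables do not carry over. Pictures are saved under pics/ and viewed, and the job is handed in when it is done.

```bash
mkdir -p pics; ls
python3 - <<'E'
from plant import robot
import cv2,numpy as np,pickle
s=robot.sense();print(s['t'],s['tcp_pos'],s['tcp_rot'],s['opening'],robot.nose_length,s['wrist_force'])
for n in("scene","top"):
    f=robot.grab_frame(n);pickle.dump(f,open(n+'0.pkl','wb'))
    cv2.imwrite(f'pics/{n}0.png',f['image'][:,:,::-1])
    print(n,f['fx'],f['fy'],f['cx'],f['cy'],f['dist_coeffs'],np.round(f['R'],3).tolist(),f['t'])
E
```

```text
pics
0.0 [ 0.30351161 -0.60225069  0.24122453] [ 3.14152770e+00  2.05359983e-03 -1.10398059e+00] 0.9990634985964988 0.011 [ 0.69826052 -0.16366773  0.15438816]
scene 479.6448608393493 479.6448608393493 321.31641357720747 205.270976255005 [0.03673559 0.         0.         0.         0.        ] [[0.343, 0.939, -0.014], [0.686, -0.26, -0.68], [-0.642, 0.224, -0.733]] [-0.10898752 -0.35834914  1.49776665]
top 361.70762816436877 361.70762816436877 315.1102710886667 199.8886723917919 [-0.04484098  0.          0.          0.          0.        ] [[0.019, -0.999, 0.034], [-0.998, -0.021, -0.064], [0.064, -0.033, -0.997]] [-0.11881837  0.53769243  0.7287952 ]
```

View pics/scene0.png

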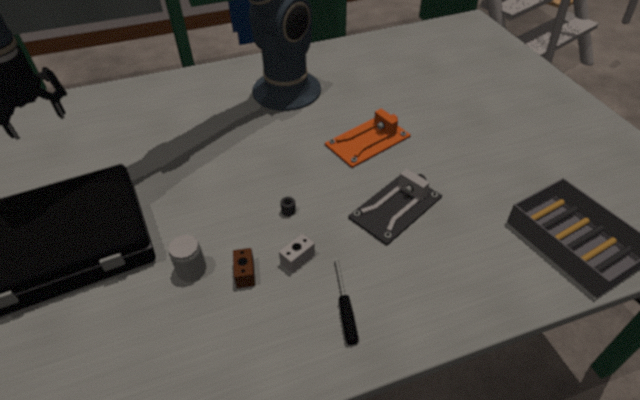

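View pics/top0.png

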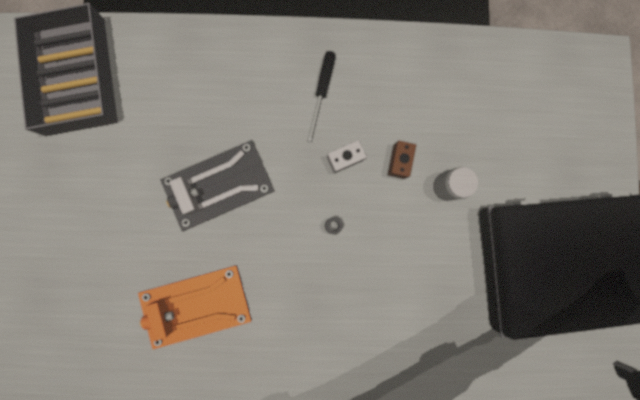

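The scene view shows the dark jig at (395,205) and the orange look-alike at (368,138). The pale block is at (297,252), the copper block at (244,267), the tin at (187,258), the bush at (288,206) and the driver at (346,305).

Candidates for the block in the top view are the pale one with dark bore and holes at (347,156) and the brown one at (403,158). I choose the pale one. For the jig, the dark one at (217,185) and the orange one at (195,307); I choose the dark one. Close crops next, with measurements.

```bash
cat > h.py <<'E'
import cv2,numpy as np,pickle
def load(n): return pickle.load(open(n,'rb'))
def KD(f): return np.array([[f['fx'],0,f['cx']],[0,f['fy'],f['cy']],[0,0,1.]]),np.array(f['dist_coeffs'],float)
def ray(f,px,z):
    K,D=KD(f); p=cv2.undistortPoints(np.array(px,float).reshape(-1,1,2),K,D).reshape(-1,2)
    R=np.array(f['R']);t=np.array(f['t']);C=-R.T@t
    d=np.c_[p,np.ones(len(p))]@R
    return C+d*((z-C[2])/d[:,2])[:,None]
def proj(f,X):
    K,D=KD(f);R=np.array(f['R']);return cv2.projectPoints(np.array(X,float).reshape(-1,1,3),cv2.Rodrigues(R)[0],np.array(f['t'],float),K,D)[0].reshape(-1,2)
def crop(f,x,y,w,h,s,out):
    cv2.imwrite(out,cv2.resize(np.ascontiguousarray(f['image'][y:y+h,x:x+w,::-1]),None,fx=s,fy=s,interpolation=cv2.INTER_CUBIC))
E
python3 - <<'E'
from h import *
f=load('top0.pkl');g=load('scene0.pkl')
crop(f,150,130,130,110,6,'pics/c1.png');crop(f,310,130,120,60,6,'pics/c2.png');crop(g,340,160,110,90,7,'pics/c3.png')
E
```

```text
(no output)
```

View pics/c1.png

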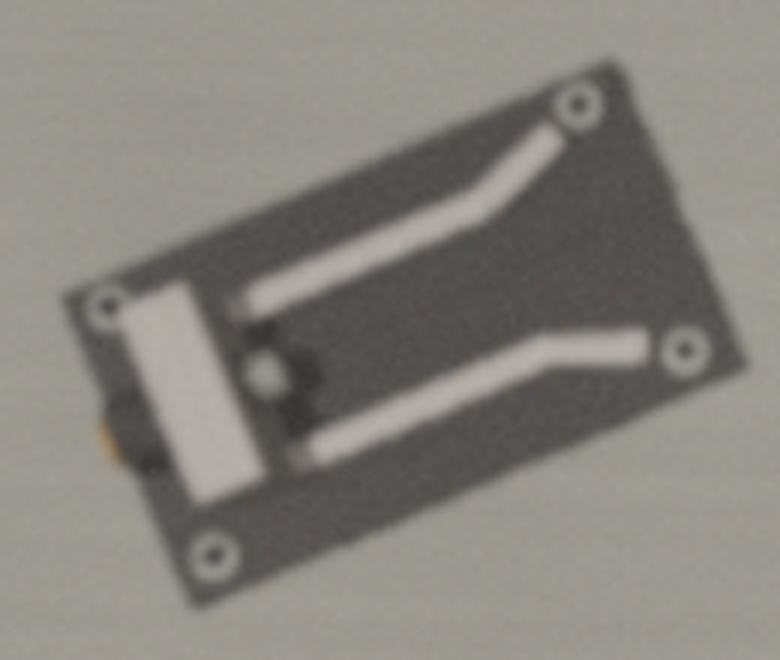

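View pics/c2.png

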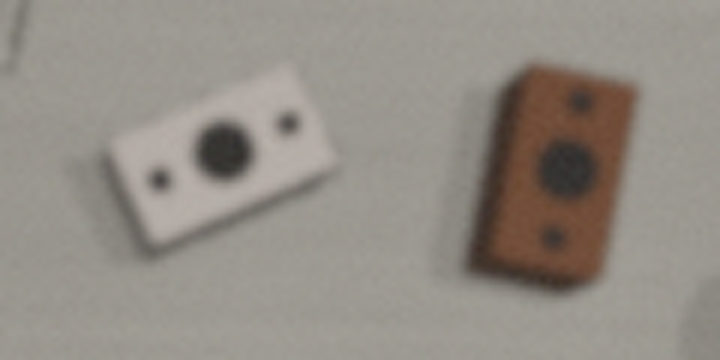

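View pics/c3.png

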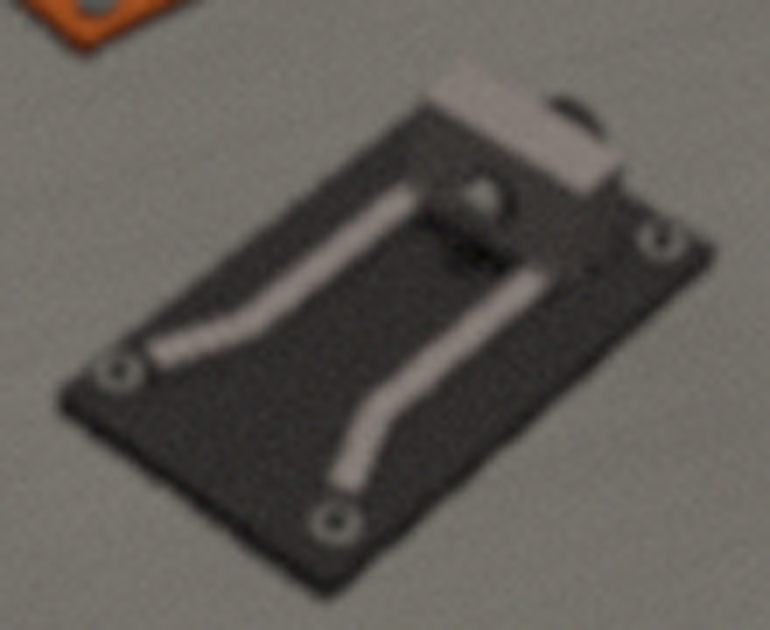

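The crops confirm the choice: the pale block has a bore and two small holes, and the jig is dark with a pale wall. The plunger points to image right in the top view. Now I'll measure.

```bash
cat > meas.py <<'E'
from h import *
def rigid(model,P):
    a=model-model.mean(0);b=P-P.mean(0)
    th=np.arctan2((a[:,0]*b[:,1]-a[:,1]*b[:,0]).sum(),(a*b).sum())
    R=np.array([[np.cos(th),-np.sin(th)],[np.sin(th),np.cos(th)]]);t=P.mean(0)-R@model.mean(0)
    return th,t,P-(model@R.T+t)
if __name__=='__main__':
    f=load('top0.pkl');g=load('scene0.pkl')
    # (crop px, jig xyz mm) ; top view: +y is to image left
    T=[((66,298),(1,1)),]
    top=[((66,297),(60,105,10),),((615,60),(60,-105,10)),((748,368),(-60,-105,10)),((195,607),(-60,105,10)),
         ((121,312),(35,75,58)),((185,284),(35,50,58)),((266,476),(-35,50,58)),((200,504),(-35,75,58))]
    sc=[((62,398),(60,-105,10)),((325,598),(-60,-105,10)),((714,256),(-60,105,10)),
        ((430,93),(35,50,58)),((590,193),(-35,50,58)),((622,163),(-35,75,58)),((462,68),(35,75,58))]
    # handedness check: in top view image right=-y world, up=+x world
    for n,ff,o,s,L in(('top',f,(150,130),6,top),('sc',g,(340,160),7,sc)):
        P=[];M=[]
        for p,m in L:
            q=((p[0]+.5)/s-.5+o[0],(p[1]+.5)/s-.5+o[1]); P.append(ray(ff,[q],m[2]/1e3)[0,:2]);M.append(np.array(m[:2])/1e3)
        th,t,r=rigid(np.array(M),np.array(P));print(n,th,t);print(np.round(r*1e3,1).tolist())
    for n,ff in(('top',f),('sc',g)):
        im=ff['image'].astype(int); x0,y0,x1,y1=(322,135,372,178) if n=='top' else (272,230,322,275)
        g_=cv2.cvtColor(ff['image'],cv2.COLOR_RGB2GRAY)
        sub=g_[y0:y1,x0:x1]; print(n,np.percentile(sub,[5,50,95]))
        m=(sub>(np.median(sub)+np.percentile(sub,99))/2).astype(np.uint8)
        m=cv2.morphologyEx(m,cv2.MORPH_OPEN,np.ones((2,2)))
        c=max(cv2.findContours(m,cv2.RETR_EXTERNAL,cv2.CHAIN_APPROX_NONE)[0],key=cv2.contourArea).reshape(-1,2)+[x0,y0]
        W=ray(ff,c,.045)[:,:2]
        rc=cv2.minAreaRect((W*1000).astype(np.float32));print(rc,cv2.contourArea(c.astype(np.float32)))
        # depth heights
        pz=np.median(ff['range_z'][c[:,1].min()+8:c[:,1].max()-8,c[:,0].min()+8:c[:,0].max()-8]);print('depth',pz)
    # block via holes in crop2 (ends holes) top
    q=lambda p:((p[0]+.5)/6-.5+310,(p[1]+.5)/6-.5+130)
    H=ray(f,[q((159,180)),q((224,152)),q((289,123))],.045);print(H,np.arctan2(*(H[2]-H[0])[1::-1]))
    C=ray(f,[q(p) for p in((108,150),(290,62),(338,160),(155,246))],.045);print(C, C.mean(0))
E
python3 meas.py
```

```text
top 0.4336161541405834 [0.56757744 0.09638815]
[[-0.6, -1.8], [-1.0, 0.4], [0.3, 1.3], [1.8, -0.8], [-0.5, -1.3], [-1.4, 0.9], [0.1, 1.4], [1.1, -0.2]]
sc 0.14838135823856904 [0.58154397 0.09966262]
[[-93.9, -26.3], [132.6, 37.2], [74.9, 19.4], [-92.1, -22.4], [39.6, 15.7], [34.5, 7.7], [-95.7, -31.3]]
top [111. 153. 174.]
((629.442626953125, -172.03378295898438), (35.70302963256836, 65.89076232910156), 25.366533279418945) 478.0
depth 0.73009384
sc [ 49. 111. 126.]
((633.8585815429688, -169.42596435546875), (35.18351745605469, 64.65419006347656), 25.16103172302246) 167.5
depth 1.0196577
[[ 0.6205301  -0.14818544  0.045     ]
 [ 0.63060997 -0.16999439  0.045     ]
 [ 0.64108608 -0.19190452  0.045     ]] -1.13128526227596
[[ 0.6302856  -0.1308604   0.045     ]
 [ 0.66199501 -0.19204848  0.045     ]
 [ 0.62889422 -0.20865375  0.045     ]
 [ 0.59814902 -0.14716164  0.045     ]] [ 0.62983096 -0.16968107  0.045     ]
```

```bash
sed -i '/sc=\[/,/\]$/{s/(-60,/(@60,/g;s/(60,/(-60,/g;s/(@60/(60/g;s/(-35,/(@35,/g;s/(35,/(-35,/g;s/(@35/(35/g}' meas.py; python3 meas.py|head -4
python3 - <<'E'
from h import *
f=load('top0.pkl')
for p in((230,150),(300,200),(250,160),(310,170)):
    d=f['range_z'][p[1],p[0]];K,D=KD(f);u=cv2.undistortPoints(np.array([[p]],float),K,D)[0,0]
    print(p,np.array(f['R']).T@(np.r_[u*d,d]-f['t']))
E
```

```text
top 0.4336161541405834 [0.56757744 0.09638815]
[[-0.6, -1.8], [-1.0, 0.4], [0.3, 1.3], [1.8, -0.8], [-0.5, -1.3], [-1.4, 0.9], [0.1, 1.4], [1.1, -0.2]]
sc 0.4347969993505478 [0.57095588 0.09648467]
[[1.8, 2.4], [0.8, -2.4], [0.4, -3.0], [-1.4, 4.8], [-2.5, 3.0], [-0.8, -2.9], [1.7, -2.0]]
(230, 150) [0.64192801 0.07243119 0.00965786]
(300, 200) [ 0.54031028 -0.07685402 -0.00087894]
(250, 160) [0.62113158 0.02935932 0.01256298]
(310, 170) [ 6.04790097e-01 -9.67943476e-02 -1.92284767e-04]
```

Both views agree: the jig is at about (0.5685, 0.0965) with yaw 0.434, and the block at about (0.631, -0.170) with yaw 0.437. Block heights and sizes look consistent. Next is the plunger test, with the jaws shut and across the jig's x.

```bash
cat > g.py <<'E'
import numpy as np
from h import *
TH=0.434; J=np.array([0.5685,0.0965]); R2=np.array([[np.cos(TH),-np.sin(TH)],[np.sin(TH),np.cos(TH)]])
def jw(x,y,z): return np.r_[J+R2@np.array([x,y]),z]
def wj(p): return np.r_[R2.T@(np.array(p)[:2]-J),p[2]]
def fj(f): return np.round(np.r_[R2.T@np.array(f)[:2],f[2]],1)
def st(robot,n=''):
    s=robot.sense();print(n,'t',round(s['t'],2),'tcp_j',np.round(wj(s['tcp_pos'])*1e3,1),'rot',np.round(s['tcp_rot'],3),'F_j',fj(s['wrist_force']),'open',round(s['opening'],3),flush=True);return s
def pic(robot,n,name,box=None,s=1):
    f=robot.grab_frame(n);pickle.dump(f,open(name+'.pkl','wb'))
    if box: crop(f,*box,s,f'pics/{name}.png')
    else: cv2.imwrite(f'pics/{name}.png',f['image'][:,:,::-1])
    return f
E
python3 - <<'E'
from plant import robot
from g import *
s=robot.sense()
for yaw in(TH,TH-np.pi):
    q=robot.inverse_kinematics(jw(0,.008,.15),[np.pi,0,yaw]);print(yaw,q)
yaw=min((TH,TH-np.pi),key=lambda y:np.abs(np.array(robot.inverse_kinematics(jw(0,.008,.15),[np.pi,0,y]))-s['joint_pos']).max() if robot.inverse_kinematics(jw(0,.008,.15),[np.pi,0,y]) is not None else 99)
robot.grip(0.0,60)
robot.goto(jw(0,.006,.16),[np.pi,0,yaw]);st(robot,'above')
robot.move_straight(jw(0,.006,.060),vel=.12);st(robot)
pic(robot,'scene','s1',(340,120,110,110),6)
pic(robot,'top','t1',(150,130,130,110),6)
E
```

```text
0.434 [ 0.27559705  0.50150498 -0.7063507   1.84117472  0.39553195  0.94389315
 -0.17292628]
-2.707592653589793 [-1.02113809  0.64966057  1.11321765  1.91335591 -0.68796998  1.02490058
 -2.30844703]
above t 3.54 tcp_j [ -0.2   4.7 159.9] rot [3.141 0.    0.432] F_j [-0.6  0.   0.3] open -0.0
 t 4.53 tcp_j [ 0.7  6.  60.7] rot [ 3.141e+00 -1.000e-03  4.340e-01] F_j [-0.8  0.1  0.1] open 0.003
```

View pics/s1.png

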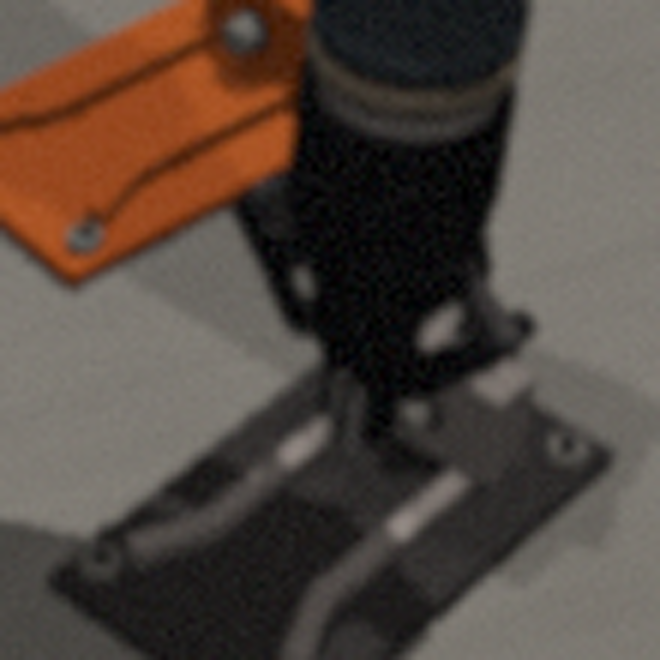

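View pics/t1.png

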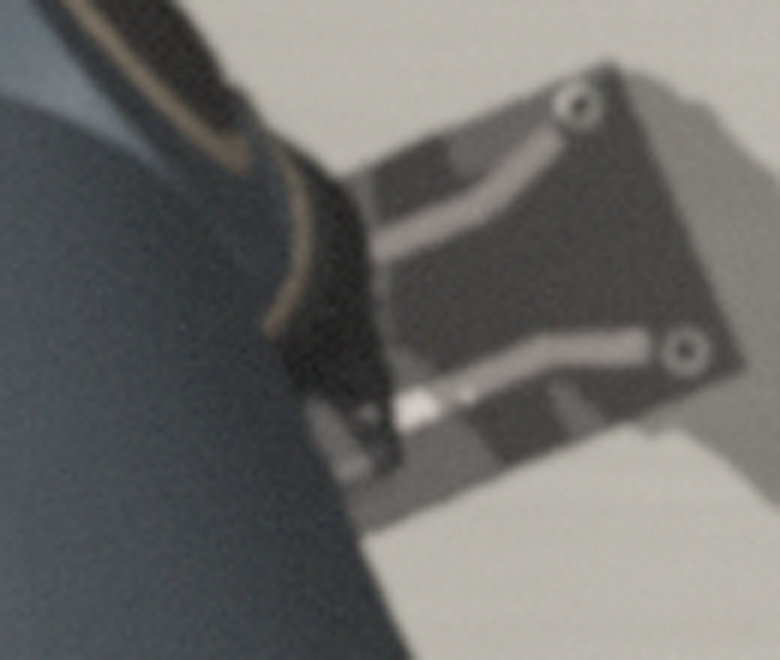

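The fingers stand between the rails, short of the plunger (scene crop ~(420,410)). Lower and push.

Run:
```python
from plant import robot
from g import *
r=robot.move_straight(jw(0,.006,.038),vel=.06,contact_N=6);st(robot,f'down {r}')
if not r:
    r=robot.move_straight(jw(0,.034,.038),vel=.02,contact_N=2);s=st(robot,f'touch {r}')
    pic(robot,'scene','s2',(340,120,110,110),6)
```

```text
down False t 5.14 tcp_j [-0.2  6.2 37.5] rot [-3.141e+00  1.000e-03  4.340e-01] F_j [-0.1  0.9  0.5] open 0.002
touch True t 6.17 tcp_j [ 0.  27.4 37.9] rot [3.14  0.    0.435] F_j [ 0.7 -1.2  1.1] open 0.003
```

View pics/s2.png

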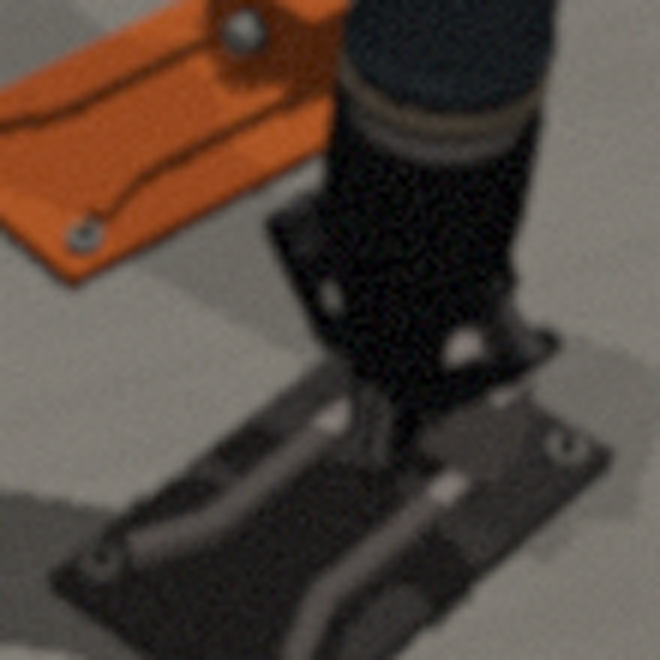

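The fingers now cover the pin. Contact came at y 27.4 against an expected 26. Push on to the wall.

Run:
```python
from plant import robot
from g import *
for y in(.032,.036,.038): 
    robot.move_straight(jw(0,y,.038),vel=.025);st(robot,y)
r=robot.move_straight(jw(0,.048,.038),vel=.015,contact_N=10);st(robot,r)
robot.sleep(.3);st(robot,'hold')
pic(robot,'scene','s3',(340,120,110,110),6)
```

```text
0.032 t 6.54 tcp_j [-0.3 31.2 37.6] rot [3.14e+00 2.00e-03 4.34e-01] F_j [ 0.1 -4.2 -1.5] open -0.002
0.036 t 6.85 tcp_j [-0.3 35.2 37.7] rot [3.14e+00 2.00e-03 4.34e-01] F_j [ 1.1 -4.7 -3.6] open -0.002
0.038 t 7.1 tcp_j [-0.3 36.8 37.7] rot [3.14e+00 2.00e-03 4.34e-01] F_j [ 0.9 -5.8 -1.6] open 0.002
True t 7.64 tcp_j [-0.3 38.  37.7] rot [3.13e+00 3.00e-03 4.31e-01] F_j [ 0.9 -6.9  2.7] open 0.002
hold t 7.94 tcp_j [-0.4 37.1 37.7] rot [3.13e+00 3.00e-03 4.30e-01] F_j [ 0.2 -6.5  3. ] open -0.001
```

View pics/s3.png

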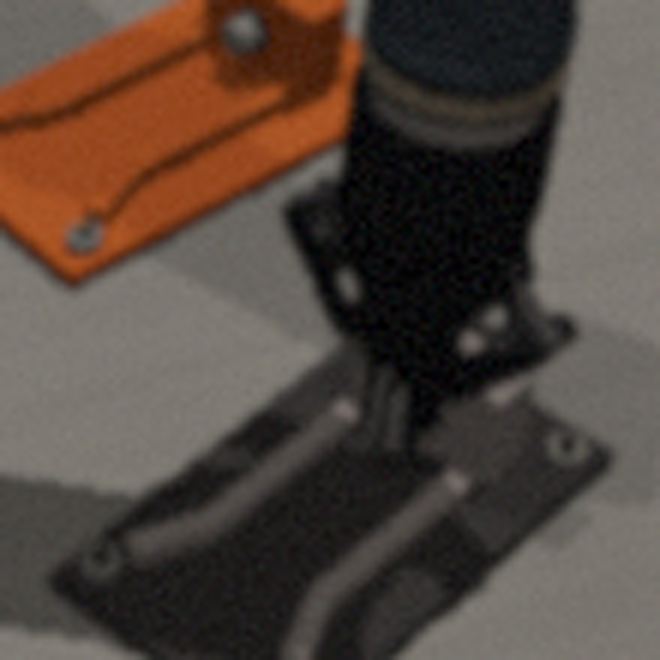

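Force jumped, then relaxed to about the spring's own level, so it isn't clearly flush. Pushing further with a higher threshold.

Run:
```python
from plant import robot
from g import *
y0=wj(robot.sense()['tcp_pos'])[1]
for y in(.039,.041,.043,.045,.047):
    r=robot.move_straight(jw(0,y,.038),vel=.012,contact_N=20);s=st(robot,f'{y} {r}')
    if r or -fj(s['wrist_force'])[1]>16: break
robot.sleep(.4);st(robot,'hold')
```

```text
0.039 False t 8.28 tcp_j [-0.3 37.6 37.9] rot [3.13  0.005 0.429] F_j [ 0.4 -6.4 -0.1] open 0.007
0.041 False t 8.59 tcp_j [-0.3 39.4 37.9] rot [3.13  0.005 0.429] F_j [ 0.6 -6.7 -1.2] open -0.005
0.043 False t 8.91 tcp_j [-0.3 40.2 38. ] rot [3.128 0.005 0.429] F_j [ 1.2 -8.2 -0.6] open -0.004
0.045 False t 9.22 tcp_j [-0.4 40.2 38. ] rot [3.126 0.006 0.427] F_j [  0.1 -11.9   0. ] open -0.004
0.047 False t 9.54 tcp_j [-0.4 40.3 38. ] rot [3.123 0.006 0.426] F_j [  0.6 -15.4   0.3] open 0.001
hold t 9.94 tcp_j [-0.4 40.3 38. ] rot [3.123 0.006 0.426] F_j [  1.2 -15.8   0.3] open 0.002
```

Hard stop at y 40.2: force rises 8→16 N with no travel, about 13 mm after first contact, so the plunger is fully in. Let it return, lift away and check the picture.

Run:
```python
from plant import robot
from g import *
robot.move_straight(jw(0,.010,.038),vel=.04);st(robot,'back')
robot.move_straight(jw(0,.004,.17),vel=.2)
B=np.array([.6305,-.1697])
q=robot.inverse_kinematics(np.r_[B,.17],[np.pi,0,.437]);print(q)
robot.goto(np.r_[B,.17],[np.pi,0,.437])
robot.grip(1.0,60);st(robot)
f=pic(robot,'scene','s4'); pic(robot,'scene','s4c',(350,160,100,90),7)
pic(robot,'top','t4')
```

```text
back t 11.02 tcp_j [ 0.1 10.5 38. ] rot [3.132 0.004 0.431] F_j [-0.2  0.7  0.9] open 0.0
[ 0.64371465  0.58370076 -0.64919934  1.63635289  0.39291073  1.05558206
  0.31473702]
 t 13.68 tcp_j [ -55.7 -267.7  170. ] rot [3.142 0.    0.437] F_j [-0.1  0.3  0.4] open 0.999
```

View pics/s4c.png

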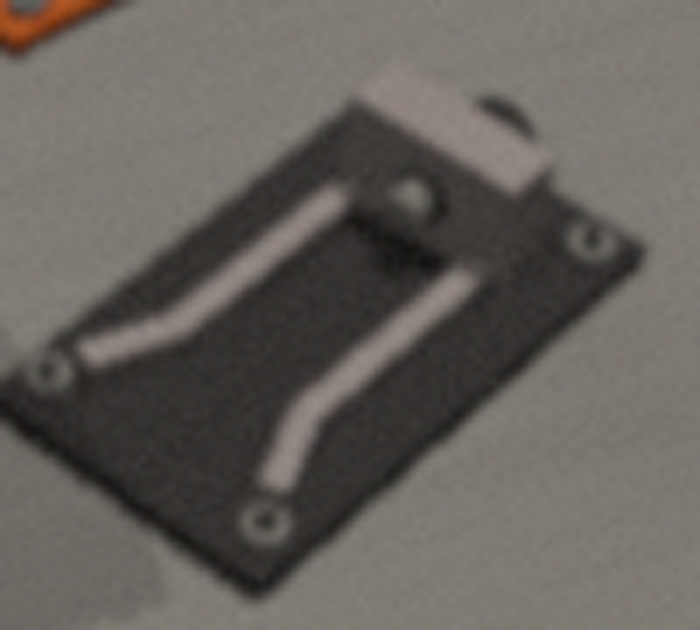

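View pics/s4.png

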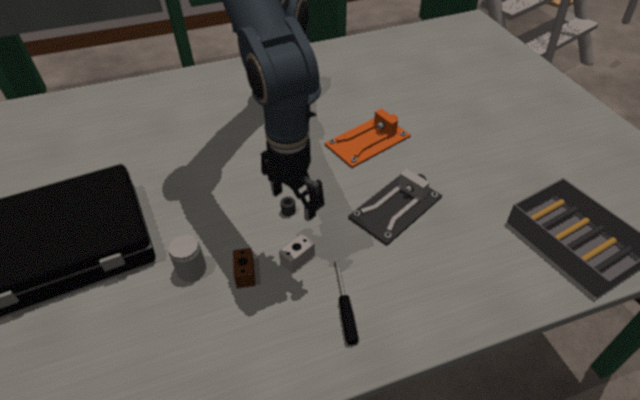

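View pics/t4.png

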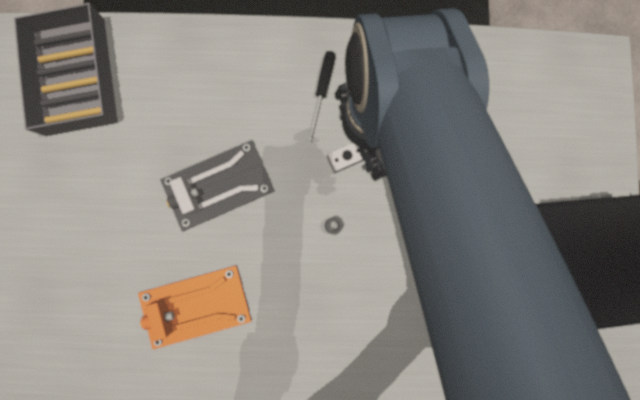

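The plunger is back out (s4c ~(415,195), same as before the test), the jaws are above the pale block, and the bystanders are clear of the jaw path. Grasp.

Run:
```python
from plant import robot
from g import *
B=np.array([.6305,-.1697])
robot.grip(.85)
r=robot.move_straight(np.r_[B,.026],vel=.12,contact_N=8);st(robot,r)
robot.grip(0.0,70);st(robot,'grip')
robot.move_straight(np.r_[B,.13],vel=.1);st(robot,'lift')
pic(robot,'scene','s5',(240,150,120,140),4)
```

```text
False t 15.47 tcp_j [ -55.1 -267.9   26.9] rot [ 3.141e+00 -1.000e-03  4.370e-01] F_j [ 1.  -0.5 -0.3] open 0.849
grip t 15.87 tcp_j [ -55.  -267.9   26.9] rot [ 3.141e+00 -1.000e-03  4.370e-01] F_j [ 0.  -0.2  4.2] open 0.455
lift t 17.06 tcp_j [ -56.2 -267.3  129.1] rot [-3.141e+00  1.000e-03  4.370e-01] F_j [-1.2  0.3 -3.2] open 0.456
```

View pics/s5.png

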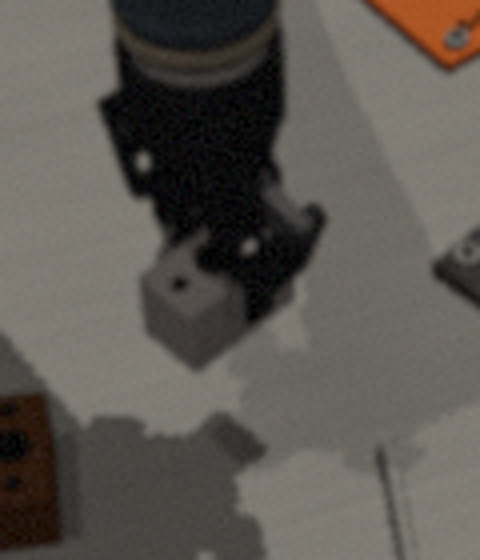

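The block is held and lifted: opening 38.7 mm for a 40 mm block, about 3 N of weight. Before placing, a sharper lateral fix on the jig from the bolt heads in both views.

Run:
```python
from g import *
f=load('top0.pkl');g=load('scene0.pkl')
q=lambda p,s,o:((p[0]+.5)/s-.5+o[0],(p[1]+.5)/s-.5+o[1])
T=ray(f,[q(p,6,(150,130)) for p in((107,306),(578,104),(685,351),(213,556))],.016)
S=ray(g,[q(p,7,(340,160)) for p in((118,372),(661,240),(335,522))],.016)
for n,A in(('top',T),('sc',S)): print(n,[np.round(wj(a)*1e3,1)[:2].tolist() for a in A])
print('c',wj(T.mean(0))*1e3,wj(S[:2].mean(0))*1e3)
# plunger / wall top midpoints
for n,A in(('top wall',ray(f,[q(p,6,(150,130)) for p in((121,312),(185,284),(266,476),(200,504))],.058)),('sc wall',ray(g,[q(p,7,(340,160)) for p in((430,93),(590,193),(622,163),(462,68))],.058))):
    print(n,wj(A.mean(0))*1e3)
```

```text
top [[47.7, 90.2], [47.6, -86.3], [-46.7, -86.3], [-46.6, 89.6]]
sc [[-46.1, -87.1], [46.4, 89.3], [47.1, -86.4]]
c [ 0.49053621  1.80565152 16.        ] [ 0.16014998  1.13744409 16.        ]
top wall [-0.89437676 63.03620736 58.        ]
sc wall [ 1.81363824 62.42113326 58.        ]
```

The bolts put the jig centre at +0.3 mm in x and +1.3 mm in y from my estimate, which agrees with the plunger contact. Entering the funnel.

```bash
sed -i 's/J=np.array(\[0.5685,0.0965\])/J=np.array([0.5682,0.0978])/' g.py
python3 - <<'E'
from plant import robot
from g import *
robot.goto(jw(0,-.105,.13),[np.pi,0,TH]);st(robot,'over')
r=robot.move_straight(jw(0,-.105,.040),vel=.1,contact_N=8);st(robot,f'low {r}')
r=robot.move_straight(jw(0,-.055,.040),vel=.06,contact_N=8);st(robot,f'mouth {r}')
r=robot.move_straight(jw(0,-.055,.033),vel=.02,contact_N=5);st(robot,f'down {r}')
pic(robot,'scene','s6',(310,120,140,140),5)
pic(robot,'top','t6',(150,130,130,110),5)
E
```

```text
over t 17.83 tcp_j [  -0.  -104.7  129.8] rot [3.141e+00 1.000e-03 4.350e-01] F_j [ 0.2 -0.7 -3.5] open 0.455
low False t 18.88 tcp_j [   0.7 -105.1   40.7] rot [ 3.141e+00 -1.000e-03  4.340e-01] F_j [ 0.2  0.1 -2.7] open 0.459
mouth False t 19.87 tcp_j [ -0.  -55.6  40. ] rot [3.141 0.    0.433] F_j [ 0.3 -0.1 -2.8] open 0.453
down True t 20.15 tcp_j [  0.3 -55.7  36.8] rot [ 3.141 -0.     0.433] F_j [-0.3  0.6  4.3] open 0.457
```

View pics/s6.png

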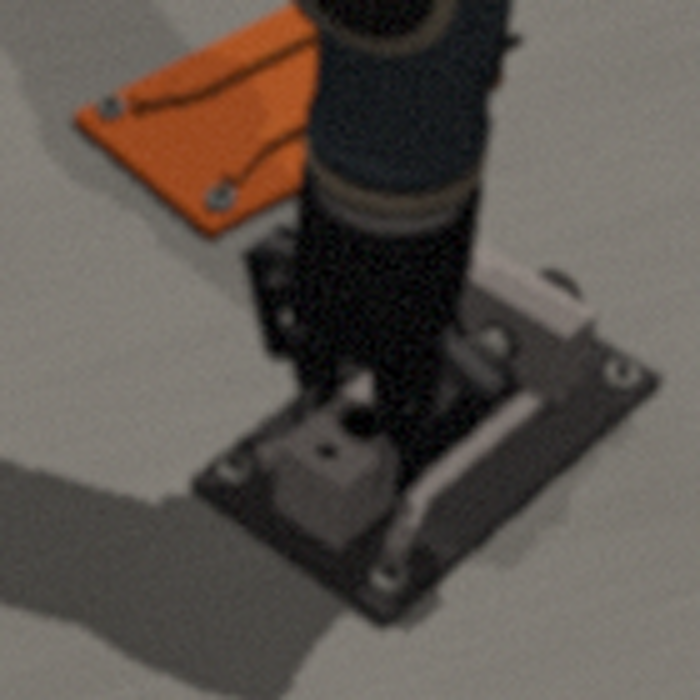

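View pics/t6.png

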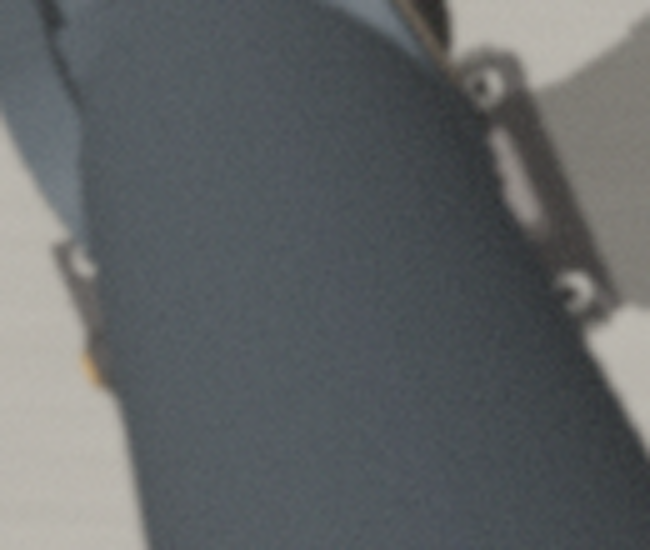

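The block is flat on the plate between the rails (TCP z 36.8, exactly 10 above the table grasp). Slide in and press in small steps, up to about 25 N.

Run:
```python
from plant import robot
from g import *
z=.0368
r=robot.move_straight(jw(0,-.004,z),vel=.05,contact_N=12);st(robot,f'slide {r}')
if not r:
    robot.grip(0.0,100)
    for y in(.004,.008,.012,.015,.017,.019,.021,.023,.025,.027):
        r=robot.move_straight(jw(0,y,z),vel=.02,contact_N=30);s=st(robot,f'{y} {r}')
        if r or -fj(s['wrist_force'])[1]>22: break
    robot.sleep(.4);st(robot,'hold')
    pic(robot,'scene','s7',(310,110,140,140),5);pic(robot,'top','t7',(130,110,160,140),5)
```

```text
slide False t 21.43 tcp_j [ 0.  -3.4 36.8] rot [-3.141e+00  2.000e-03  4.340e-01] F_j [-0.6 -0.8  4. ] open 0.454
0.004 False t 22.19 tcp_j [ 0.1  2.7 37. ] rot [3.141e+00 2.000e-03 4.320e-01] F_j [-0.5 -5.1  5.6] open 0.451
0.008 False t 22.54 tcp_j [ 0.1  5.5 36.9] rot [3.139e+00 2.000e-03 4.310e-01] F_j [ 0.7 -6.7  5.5] open 0.45
0.012 False t 22.89 tcp_j [ 0.1  8.9 37. ] rot [3.138e+00 2.000e-03 4.310e-01] F_j [ 0.2 -8.2  5.7] open 0.449
0.015 False t 23.19 tcp_j [ 0.1 11.4 37. ] rot [3.138e+00 2.000e-03 4.310e-01] F_j [-0.2 -8.4  5. ] open 0.454
0.017 False t 23.44 tcp_j [ 0. 13. 37.] rot [3.137e+00 2.000e-03 4.310e-01] F_j [-0.7 -9.1  5.5] open 0.452
0.019 False t 23.69 tcp_j [-0.  14.7 37. ] rot [3.137e+00 2.000e-03 4.300e-01] F_j [-0.9 -9.5  6.1] open 0.456
0.021 False t 23.94 tcp_j [-0.  15.7 37. ] rot [3.136e+00 2.000e-03 4.300e-01] F_j [ -0.5 -12.6   6.3] open 0.454
0.023 False t 24.19 tcp_j [ 0.  15.7 37.1] rot [3.133e+00 2.000e-03 4.290e-01] F_j [  0.4 -15.2   6.6] open 0.451
0.025 False t 24.44 tcp_j [-0.  15.7 37.1] rot [3.131e+00 3.000e-03 4.280e-01] F_j [  0.8 -19.    7.5] open 0.451
0.027 False t 24.69 tcp_j [-0.  15.7 37.1] rot [3.128e+00 3.000e-03 4.270e-01] F_j [ -0.2 -22.    6.5] open 0.45
hold t 25.09 tcp_j [-0.  15.8 37.1] rot [3.128e+00 3.000e-03 4.270e-01] F_j [ -0.1 -22.2   7. ] open 0.45
```

View pics/s7.png

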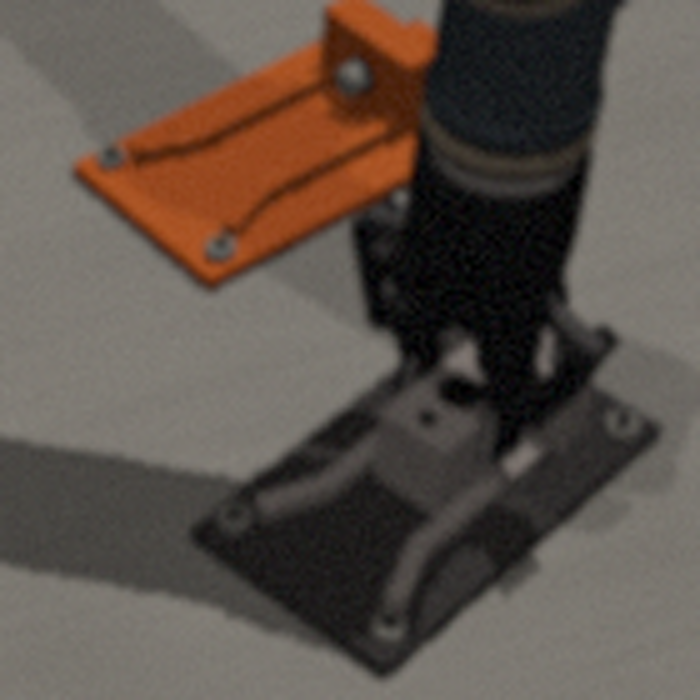

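View pics/t7.png

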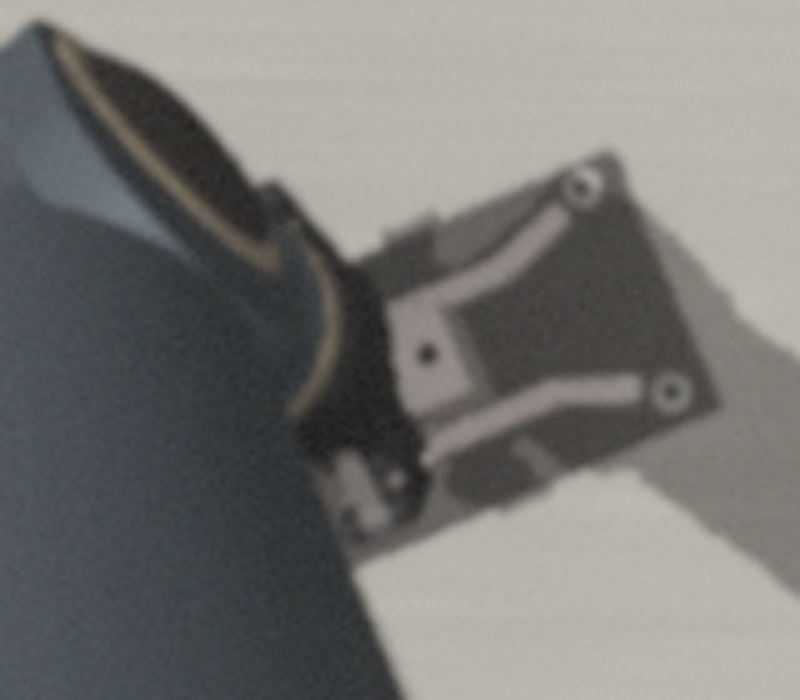

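The hard stop shows at y 15.7 (home is at 15): 9.5→22 N without travel. The last step is to take out the slight 0.8° lean caused by arm compliance, so the block sits flat and square.

Run:
```python
from plant import robot
from g import *
for a,y,w in((.007,.027,.437),(.014,.027,.440),):
    robot.move_straight(jw(0,y,.0362),vel=.01,attitude=[np.pi+a,-.002,w]);robot.sleep(.2);st(robot,a)
```

```text
0.007 t 25.64 tcp_j [ 0.  15.8 37. ] rot [ 3.135e+00 -1.000e-03  4.300e-01] F_j [ -0.3 -22.2   9.7] open 0.448
0.014 t 26.09 tcp_j [ 0.1 15.9 36.9] rot [-3.141e+00 -1.000e-03  4.330e-01] F_j [  0.  -21.3   8.9] open 0.451
```

Level and square now (lean under 0.05°, z back at 36.9), with 21 N pressing. One steadiness check and picture, then hand in.

Run:
```python
from plant import robot
from g import *
robot.sleep(1.0);st(robot,'hold')
pic(robot,'scene','s8')
f=pic(robot,'top','t8',(130,110,160,140),5)
```

```text
hold t 27.09 tcp_j [ 0.1 15.9 36.9] rot [-3.141e+00 -1.000e-03  4.330e-01] F_j [ -0.7 -21.8   9.2] open 0.456
```

View pics/s8.png

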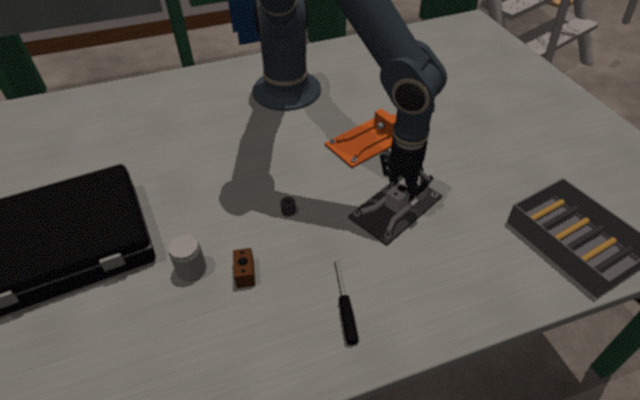

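View pics/t8.png

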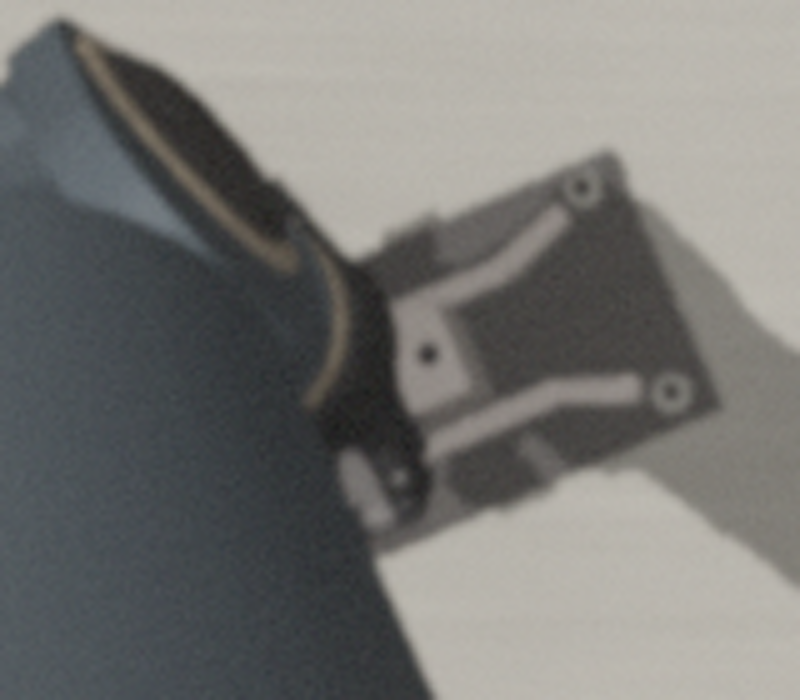

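The bush (288,206), driver, tin and copper block are unmoved, and the block sits between the rails. Checking its rear hole, (428,352) in the top crop, then handing in.

Run:
```python
from plant import robot
from g import *
f=load('t8.pkl');p=((428.5)/5-.5+130,(352.5)/5-.5+110)
print(wj(ray(f,[p],.055)[0])*1e3,'expect ~0,-9')
robot.close_job();st(robot,'end')
```

```text
[ 0.75606798 -9.01640767 55.        ] expect ~0,-9
the job is handed in; nothing more can be done
the job is handed in; nothing more can be done
```

The job is done and handed in at about 27 s of the 72 s allowed.

- **Plunger test:** with the fixture empty and the block untouched, I pushed the plunger about 13 mm to a hard stop at 16 N and let it return. A picture showed it fully out again. My first push stopped early on a force jump, so I pushed on until the hard stop was clear.
- **Loading the block:** I picked the pale aluminium block, not the copper one. I laid it on the base plate in the funnel mouth, slid it between the rails and pressed it against the end stop. Force rose from 9.5 to 22 N with no further travel.
- **Correction:** pressing made the gripper lean about 0.8°, so I levelled it.
- **Last checks:**
  - The press held steady at about 22 N for 1 s, with the gripper level and its height right for the block lying on the plate.
  - The block's rear hole measured (0.8, -9.0) mm in the jig frame, against an expected (0, -9).
  - The gripper's own reading was about 0.9 mm past home, within the calibration error.
  - The bush, screwdriver, tin and look-alikes looked unmoved.

My first estimate of the fixture's position was about 1.3 mm off along the pressing direction. I corrected it from the bolt heads and the plunger contact before placing the block. No check failed at the end.

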